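Shut the salt box left open and point out which one it was

TASK

One of the three salt boxes standing in a row in front of you has been left standing open. Push its lid over until it is fully shut, then show me which box it was, as its salt has drawn damp and must be changed: point down at the middle of its lid, fingertips a few centimetres above it without touching, stay there for two seconds and finish still pointing. Be gentle: do not slam the lid, lift, tip or shove any box, open the other two, or disturb the things lying about.

Things in the scene. Friction and masses are not known exactly. Their poses are not given: they have to be found in the camera images.
- salt_a_top (a point): Light-blue salt box, flat white lid hinged at the rear; one of three alike, loose, about 0.5 kg, 92 x 128 mm, 66 mm high. Point fixed to the box (not to the lid): middle of the shut lid's upper face, 70 mm above the table. Axes, also for the other two: x from the box's front (side of the lid's tab) to its hinged rear, y left along the hinge, z up.
- salt_a_lid (a joint): Its lid, rad: 0 = shut, flat on the rim; 1.57 = upright; 1.92 = leaning back on its stop. Hinge line along the box's y, 51 mm behind and 5 mm below the box's top point. The lid is a 3 mm plate, 131 mm wide, reaching 98 mm from the hinge, plus a tab (26 mm wide, 9 mm long) in the middle of its free edge. At the start one of the three lids is open (1.6 to 1.85), two are shut.
- salt_b_top (a point): The second salt box, exactly like the first; same point and axes.
- salt_b_lid (a joint): Its lid, same values. All three hinges are stiff but light to move (about 1 N at the free edge): a lid stays put near upright; once some 30 degrees forward of upright it sinks shut slowly by itself, in about 5 to 10 s, or follows a finger down.
- salt_c_top (a point): The third salt box, exactly like the first; same point and axes.
- salt_c_lid (a joint): Its lid, same values and behaviour.
- jar: Bystander: empty clear jar with a green screw lid, 69 mm wide, 84 mm high, upright; origin at the centre of its underside.
- spoon: Bystander: wooden spoon lying flat, 315 x 45 x 15 mm, long axis its own x; origin at the centre of its underside.
- peeler: Bystander: peeler with a green handle lying flat, 158 x 21 x 13 mm, long axis its own x; origin at the centre of its underside.
- carrot: Bystander: whole carrot lying down, 48 x 224 x 43 mm, long axis its own y; origin at the centre of its underside.

How it is judged:
By the outcome, as a careful person would: the job done as asked, in the order asked, and still so for the second after the job is handed in, with the robot touching nothing.
It also fails if it takes over 40 s, if anything falls off the work surface, if the arm or the gripper's body presses on something with over 40 N, if the wrist force passes 120 N, or if a joint passes its speed limit or range.

ROBOT

A 7-joint arm with a two-finger parallel gripper is mounted at the origin on a cart in front of the work surface, level with it; the furniture and walls round the work are solid. World frame = base frame: x ahead of the robot, y to its left, z up, the work surface at z = 0. Lengths are in m, angles in rad, forces in N, time in s.
With the tool pointing down it reaches from about 0.425 to 0.875 m from the base axis. Payload 4.7 kg.
Tool frame: the origin (TCP) lies at the very end of the fingers, on their centre line; the grasp point (between the pads) lies behind it (ctrl.tcp_to_grasp is the y of the grasp point in the tool frame, in m); y points along the fingers, x is the direction in which the jaws open and shut, and the axes are right-handed (so a half turn about y gives the same grasp; the last joint's range is limited). The gripper opens to 87 mm and grips with 3 to 60 N. Pads are 19 mm wide; open, the fingers measure 117 mm over their backs; the gripper's body (75 mm by 190 mm) begins 51 mm behind the grasp point.
Start: joints at [1.142, 0.321, -0.07, 1.45, 0.023, 1.371, -0.057], TCP at [0.278, -0.587, 0.223] pointing down, gripper open.
Joint ranges: [-2.86, 2.86], [-0.3, 2.09], [-1.38, 1.24], [0.06, 2.45], [-1.56, 4.7], [0.09, 2.05], [-2.69, 2.69]. Speed limits (rad/s): [2.57, 2.57, 3.14, 3.14, 3.14, 3.14, 3.14].

INTERFACE

Orientations are given as a rotation vector (axis times angle).
In Python, from bench import ctrl, get_image, workorder gives the robot as it stands.
- The arm moves only by the tool drive_tool, never from a script. Its argument "increments" is text: rows parted by semicolons, each of 5 numbers parted by spaces: the shift along the tool's x, y, z in mm, then the turn about the tool's y in degrees, then the closure in counts, from 0 (fully open) to 255 (shut). In form: tx ty tz yaw fingers; .... A call has 1 to 20 rows; each row shifts and turns the commanded pose from where the row before left it, along the tool's axes as they then stand; what a row does not reach is not made up. A row lasts 1/8 s, in which the tool goes at most 62.5 mm and 10.7 degrees, less where a joint would pass 70% of its speed; a pose out of reach is approached as far as the arm can. A call is refused whole if a number of a shift passes 62.5 or a number of a turn 10.7, either way. A call with a gripper value outside its range is refused whole. The fingers move at their own pace and stop on an object; "squeeze" is the grip in N (left out, the last holds). Time passes only in rows, so rows that do not move let the fingers close. It gives the time, the measured TCP pose, the force and the opening at its end, in the units of the state.
- ctrl.get_state(): the state, without advancing time (a new reading comes with each control period).
- get_image(name): name is "scene" or "top"; returns a dict with "img" (384x512x3 uint8, red, green, blue), "mtx" (3x3 intrinsics, pixels), "camera_from_world" (4x4, takes a point from world to camera coordinates). Camera axes: x right, y up, looking along -z (the intrinsics and any distortion apply to the point x, -y, -z); pixel columns grow to the right and rows downward; lengths in m; the calibration is good to about 2 mm. A picture is of the moment at which its call begins. There is no depth.
- workorder.close_job(): hands the job in, once; it reports no verdict.
The state is a dict: "time": time; "joint_positions": joint angles; "qd": joint speeds; "joint_torque": joint torques, N m; "position": TCP position; "tool_rot": TCP orientation; "ft_force": force on the tool from outside, world axes, zero at the start; "torque": the same for the moment, N m; "grip_width": opening from 0.0 (shut) to 1.0 (fully open).
Only numpy, scipy, OpenCV 4.12 (cv2) and the standard library are available. Lean on these libraries where they do the work, as an engineer would, in place of code of your own. Each camera call takes 0.05 s, during which the arm holds its last target.

## Working session

There is one attempt and no reset: what is moved stays moved. The work goes in short steps, Python scripts to look and compute and a tool call to move; the robot and the scene stay as the last step left them, time stands still between calls to the robot, and variables do not carry over. Pictures are saved under pics/ and viewed, and the job is handed in when it is done.

Besides the shell and the picture viewer there is one more tool, called after "Call:" in YAML: its name, and indented under it one key for each argument. drive_tool: Moves the arm, as the interface text tells. Its arguments: {"type":"object","properties":{"increments":{"type":"string"},"squeeze":{"type":"number"}},"required":["increments"]}

```bash
mkdir -p pics; ls
python3 - <<'E'
from bench import ctrl,get_image,workorder
import cv2,numpy as np
s=ctrl.get_state();print(s, ctrl.tcp_to_grasp)
for n in("scene","top"):
    d=get_image(n);cv2.imwrite(f"pics/{n}0.png",d["img"][:,:,::-1]);print(n,d["mtx"],d["camera_from_world"],[k for k in d])
    np.savez(f"{n}0.npz",**{k:d[k] for k in("img","mtx","camera_from_world")})
E
```

```text
pics
{'time': 0.0, 'joint_positions': array([ 1.14212702,  0.32181661, -0.07008801,  1.45168644,  0.02261295,
        1.37080746, -0.05692394]), 'qd': array([ 0.0027036 ,  0.00156181, -0.00031533, -0.00196042,  0.00040118,
        0.00018011, -0.00060725]), 'joint_torque': array([-1.46998882e-04, -4.91298902e+01, -4.04102588e-01, -3.12526917e+01,
       -6.39215251e-02,  4.37383074e-02,  1.73961776e-04]), 'position': array([ 0.27819865, -0.58683304,  0.22145996]), 'tool_rot': array([-1.38577075,  0.87843466, -0.87566427]), 'ft_force': array([-0.35307752,  0.63652623, -0.943745  ]), 'torque': array([ 0.00603219,  0.02375942, -0.06894777]), 'grip_width': 1.0057067456477073} -0.0187
scene [[395.10622482   0.         254.73705348]
 [  0.         395.10622482 188.55913472]
 [  0.           0.           1.        ]] [[-0.43779549 -0.89902696  0.00925415  0.21711619]
 [ 0.48981116 -0.2298647   0.84097993 -0.30208474]
 [-0.75393643  0.37271001  0.54098717 -1.19664489]
 [ 0.          0.          0.          1.        ]] ['img', 'mtx', 'camera_from_world']
top [[451.8469274    0.         252.07014806]
 [  0.         451.8469274  186.57087122]
 [  0.           0.           1.        ]] [[-2.24269182e-03 -9.99951851e-01  9.55333194e-03 -1.02124974e-02]
 [ 9.81666705e-01 -3.80679644e-04  1.90605182e-01 -5.02792757e-01]
 [-1.90592368e-01  9.80565657e-03  9.81620292e-01 -1.38492415e+00]
 [ 0.00000000e+00  0.00000000e+00  0.00000000e+00  1.00000000e+00]] ['img', 'mtx', 'camera_from_world']
```

View pics/scene0.png

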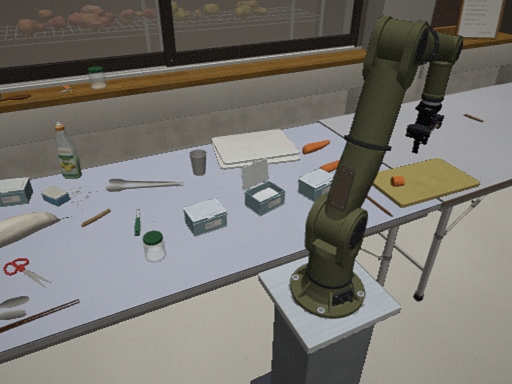

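View pics/top0.png

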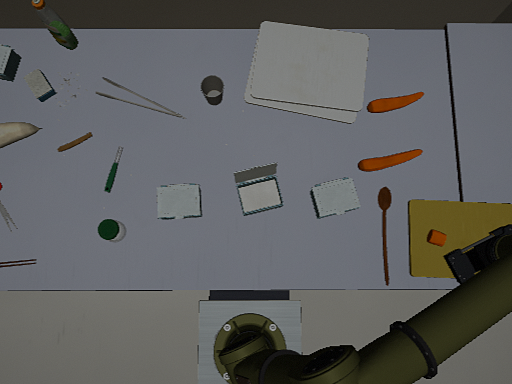

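The middle box, around (261,195) in the top view, is open with its lid standing at the rear. The other two, at (179,201) and (335,197), are shut. I'll zoom in to measure.

Run:
```python
import cv2,numpy as np
t=cv2.imread("pics/top0.png");s=cv2.imread("pics/scene0.png")
a=cv2.resize(t[155:225,215:305],None,fx=8,fy=8,interpolation=cv2.INTER_CUBIC);cv2.imwrite("pics/top0c.png",a)
a=cv2.resize(s[145:225,215:305],None,fx=7,fy=7,interpolation=cv2.INTER_CUBIC);cv2.imwrite("pics/scene0c.png",a)
```

```text
(no output)
```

View pics/top0c.png

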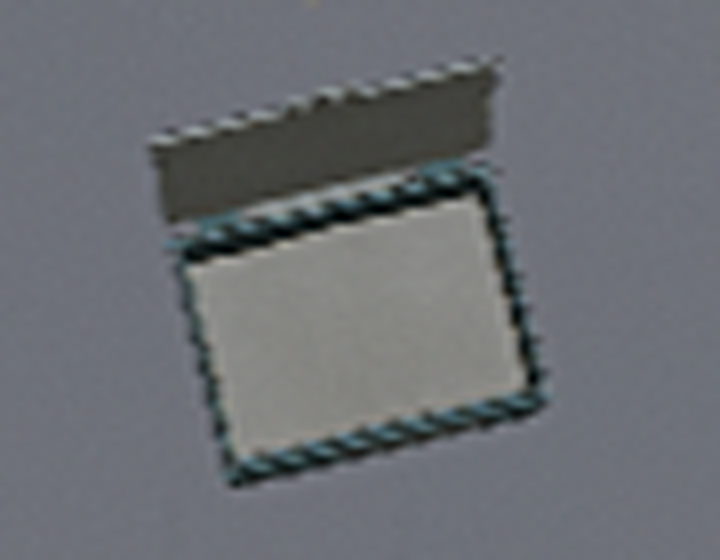

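View pics/scene0c.png

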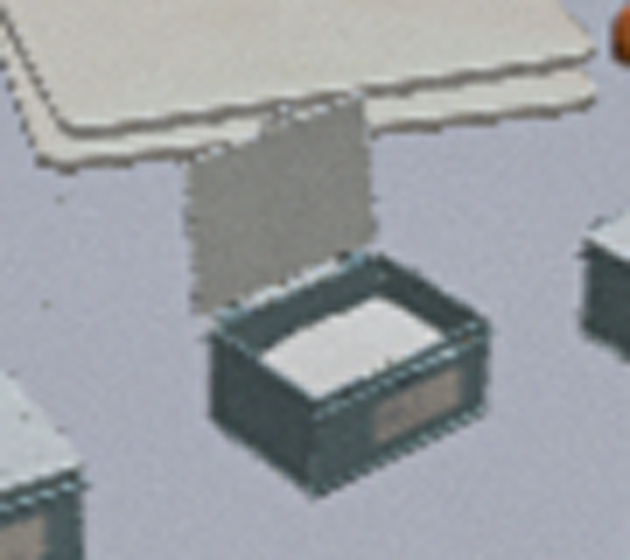

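```bash
cat > h.py <<'E'
import numpy as np
def load(n): return np.load(n+".npz")
def ray(d,u,v):
    K=d["mtx"];T=d["camera_from_world"];r=np.linalg.solve(K,[u,v,1]);r=np.array([r[0],-r[1],-r[2]])
    R=T[:3,:3];return -R.T@T[:3,3],R.T@r
def plane(d,u,v,z):
    c,r=ray(d,u,v);return c+r*(z-c[2])/r[2]
def tri(d1,p1,d2,p2):
    c1,r1=ray(d1,*p1);c2,r2=ray(d2,*p2)
    t=np.linalg.lstsq(np.c_[r1,-r2],c2-c1,rcond=None)[0];a=c1+r1*t[0];b=c2+r2*t[1];return (a+b)/2,np.linalg.norm(a-b)
def proj(d,p):
    q=d["camera_from_world"]@np.r_[p,1];w=d["mtx"]@[q[0],-q[1],-q[2]];return w[:2]/w[2]
E
python3 - <<'E'
from h import *
t=load("top0");s=load("scene0");np.set_printoptions(precision=4,suppress=True)
T=lambda u,v:((u+.5)/8+215-.5,(v+.5)/8+155-.5); S=lambda u,v:((u+.5)/7+215-.5,(v+.5)/7+145-.5)
print("cam",ray(t,0,0)[0])
P=[plane(t,*T(*p),.066) for p in[(172,243),(492,172),(545,390),(230,473)]]
print(np.array(P)); 
for i in range(4):print(np.linalg.norm(P[i]-P[i-1]))
for p in[(205,330),(378,252),(490,325),(315,405)]: print("scene",plane(s,*S(*p),.066))
for a,b in[((150,143),(190,165)),((495,65),(362,93)),((325,93),(270,120))]: print(tri(t,T(*a),s,S(*b)))
E
```

```text
cam [0.2296 0.0032 1.4554]
[[ 0.5046  0.0395  0.066 ]
 [ 0.533  -0.0863  0.066 ]
 [ 0.4463 -0.1059  0.066 ]
 [ 0.4139  0.0166  0.066 ]]
0.09357194090488813
0.12894378589250424
0.08896168452532471
0.12668895016585616
scene [0.4999 0.0453 0.066 ]
scene [ 0.5321 -0.0789  0.066 ]
scene [ 0.4376 -0.0992  0.066 ]
scene [0.4095 0.0229 0.066 ]
(array([0.5232, 0.0443, 0.1583]), np.float64(0.00239173973910886))
(array([ 0.5546, -0.0801,  0.1581]), np.float64(0.004470319148616992))
(array([ 0.5432, -0.0171,  0.1611]), np.float64(0.004615384609858009))
```

Run:
```python
from bench import ctrl
from scipy.spatial.transform import Rotation as R
import numpy as np
np.set_printoptions(precision=4,suppress=True)
s=ctrl.get_state();M=R.from_rotvec(s["tool_rot"]).as_matrix();print(M)
p=s["position"]
for tgt in([.585,-.004,.23],):
    print(M.T@(np.array(tgt)-p)*1000)
```

```text
[[ 0.4285 -0.0008  0.9035]
 [-0.9035  0.0016  0.4285]
 [-0.0018 -1.     -0.0001]]
[-395.2006   -7.7808  526.9142]
```

Call:
drive_tool:
  increments: "-12 -4 16 0 255; -25 -4 33 0 255; -25 0 33 0 255; -25 0 33 0 255; -25 0 33 0 255; -25 0 33 0 255; -25 0 33 0 255; -25 0 33 0 255; -25 0 33 0 255; -25 0 33 0 255; -25 0 33 0 255; -25 0 33 0 255; -25 0 33 0 255; -25 0 33 0 255; -25 0 33 0 255; -25 0 33 0 255; -12 0 16 3 255; 0 0 0 6 255; 0 0 0 3 255; 0 0 0 0 255"
  squeeze: 5

```text
time: 2.6
position: [0.583, 0.0004, 0.2307]
tool_rot: [-1.312, 1.034, -1.034]
ft_force: [-0.4, 0.1, 0.2]
grip_width: 0.004
```

```bash
cat > look.py <<'E'
import sys,cv2,numpy as np
from bench import ctrl,get_image
from scipy.spatial.transform import Rotation as R
from h import *
np.set_printoptions(precision=4,suppress=True)
k=sys.argv[1];out=[]
for n,(a,b,c,e) in(("top",(130,230,195,325)),("scene",(110,230,195,325))):
    d=get_image(n);np.savez(f"{n}{k}.npz",img=d["img"],mtx=d["mtx"],camera_from_world=d["camera_from_world"])
    im=cv2.resize(d["img"][a:b,c:e,::-1],None,fx=4,fy=4,interpolation=cv2.INTER_CUBIC);cv2.imwrite(f"pics/{n}{k}.png",im)
    out.append(cv2.resize(im,(390,360)))
cv2.imwrite(f"pics/both{k}.png",np.hstack(out))
s=ctrl.get_state();M=R.from_rotvec(s["tool_rot"]).as_matrix()
print(s["time"],s["position"],s["ft_force"],s["grip_width"]);print(M)
for a in sys.argv[2:]:
    print(M.T@(np.array(eval(a))-s["position"])*1000)
E
python3 look.py 1 [.585,-.004,.135]
```

```text
2.7 [ 0.5833 -0.0002  0.2307] [-0.2264  0.4827 -0.1316] 0.004791477603903234
[[ 0.2331 -0.      0.9725]
 [-0.9725 -0.0003  0.2331]
 [ 0.0002 -1.     -0.0001]]
[ 4.0662 95.6857  0.8106]
```

View pics/both1.png

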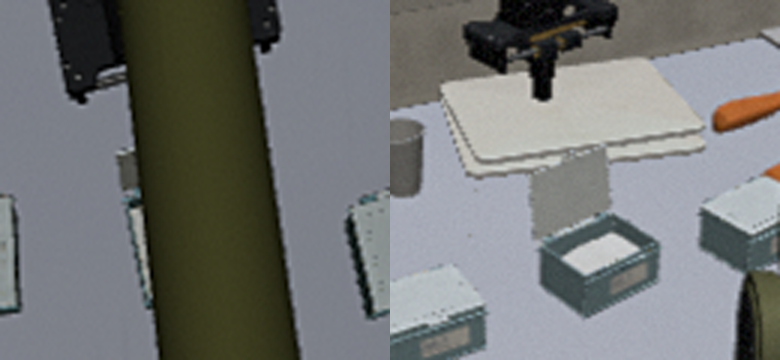

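The scene panel shows the closed fingertips at (540,98), above and behind the lid. Next I lower them and approach.

Call:
drive_tool:
  increments: "4 12 0 0 255; 0 12 0 0 255; 0 12 0 0 255; 0 12 0 0 255; 0 12 0 0 255; 0 12 0 0 255; 0 12 0 0 255; 0 12 0 0 255; 0 0 -3 0 255; 0 0 -5 0 255; 0 0 -5 0 255; 0 0 -5 0 255; 0 0 -4 0 255; 0 0 -4 0 255; 0 0 -4 0 255; 0 0 -4 0 255; 0 0 -4 0 255; 0 0 -4 0 255; 0 0 -4 0 255; 0 0 -4 0 255"

```text
time: 5.2
position: [0.5358, -0.0165, 0.1346]
tool_rot: [-1.311, 1.035, -1.036]
ft_force: [-0.1, 0.7, 0.2]
grip_width: 0.007
```

```bash
python3 look.py 2 [.472,-.031,.135]
```

```text
5.3 [ 0.5355 -0.0167  0.1345] [0.2    0.1023 0.2698] 0.0031493033508612632
[[ 0.2311 -0.0004  0.9729]
 [-0.9729 -0.0004  0.2311]
 [ 0.0003 -1.     -0.0004]]
[ -0.742   -0.4474 -65.1054]
```

View pics/both2.png

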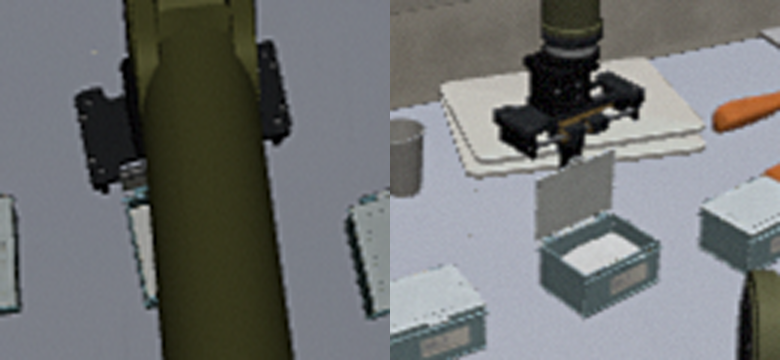

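Contact is made: the lid's left edge moved from about 530 to 537 in the panel. I'll keep pushing gently.

Call:
drive_tool:
  increments: "0 0 -4 0 255; 0 0 -4 0 255; 0 0 -4 0 255; 0 0 -4 0 255; 0 0 -4 0 255; 0 0 -4 0 255; 0 0 -4 0 255; 0 0 -4 0 255; 0 0 -4 0 255; 0 0 -4 0 255; 0 0 -4 0 255; 0 0 -4 0 255; 0 0 0 0 255; 0 0 0 0 255"

```text
time: 7.05
position: [0.4893, -0.0276, 0.1346]
tool_rot: [-1.311, 1.035, -1.036]
ft_force: [0.3, -0.9, 0.9]
grip_width: 0.003
```

```bash
python3 look.py 3 [.472,-.031,.135]
```

```text
7.15 [ 0.4894 -0.0275  0.1345] [0.3223 0.2015 0.731 ] 0.0051352101771010294
[[ 0.2314  0.0001  0.9729]
 [-0.9729  0.      0.2314]
 [ 0.     -1.      0.0001]]
[ -0.6286  -0.4574 -17.7224]
```

View pics/both3.png

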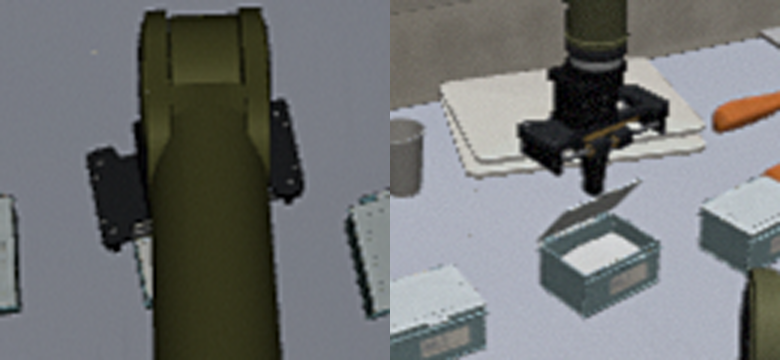

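The lid is now at about 45° and sinking by itself. I'll move over the middle of the box and wait.

Call:
drive_tool:
  increments: "0 0 0 0 255; 0 0 0 0 255; 0 0 0 0 255; 0 0 0 0 255; 0 0 0 0 255; 0 0 0 0 255; 0 0 0 0 255; 0 0 0 0 255; 0 0 -4 0 255; 0 0 -4 0 255; 0 0 -4 0 255; 0 0 -4 0 255; 0 0 0 0 255; 0 0 0 0 255; 0 0 0 0 255; 0 0 0 0 255; 0 0 0 0 255; 0 0 0 0 255; 0 0 0 0 255; 0 0 0 0 255"

```text
time: 9.65
position: [0.4737, -0.0313, 0.1345]
tool_rot: [-1.311, 1.036, -1.036]
ft_force: [-0.2, -0.1, -0.5]
grip_width: 0.008
```

Call:
drive_tool:
  increments: "0 0 0 0 255; 0 0 0 0 255; 0 0 0 0 255; 0 0 0 0 255; 0 0 0 0 255; 0 0 0 0 255; 0 0 0 0 255; 0 0 0 0 255; 0 0 0 0 255; 0 0 0 0 255; 0 0 0 0 255; 0 0 0 0 255; 0 0 0 0 255; 0 0 0 0 255; 0 0 0 0 255; 0 0 0 0 255"

```text
time: 11.65
position: [0.4737, -0.0313, 0.1345]
tool_rot: [-1.311, 1.036, -1.036]
ft_force: [0.3, 0.2, -0.5]
grip_width: 0.01
```

```bash
python3 look.py 4 [.472,-.031,.105]
```

```text
11.75 [ 0.4737 -0.0313  0.1345] [ 0.1087 -0.1201 -0.215 ] 0.009281474410921982
[[ 0.2313 -0.      0.9729]
 [-0.9729 -0.0001  0.2313]
 [ 0.0001 -1.     -0.    ]]
[-0.6457 29.5313 -1.5929]
```

View pics/scene4.png

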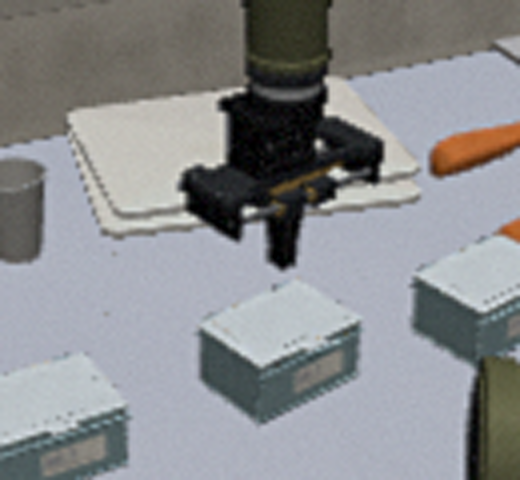

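The lid looks shut, with corners near (200,328), (293,280), (360,320) and (262,367) in the crop. I'll check its size and centre at z=0.07.

Run:
```python
from h import *
import cv2
s=load("scene4");np.set_printoptions(precision=4,suppress=True)
S=lambda u,v:((u+.5)/4+195-.5,(v+.5)/4+110-.5)
P=np.array([plane(s,*S(*p),.0685) for p in[(200,328),(293,280),(360,320),(262,367)]])
print(P,[np.linalg.norm(P[i]-P[i-1]) for i in range(4)],P.mean(0))
x=(P[0]+P[1]-P[2]-P[3])/2;print("yaw",np.degrees(np.arctan2(x[1],x[0])))
# offset check of scene camera: projected TCP, finger tip
from bench import ctrl
print(ctrl.get_state()["position"],(proj(s,ctrl.get_state()["position"])+.5-[195,110])*4)
im=s["img"][:,:,::-1]
for k in("scene0","scene4"):
    cv2.imwrite(f"pics/z_{k}.png",cv2.resize(load(k)["img"][160:250,180:340,::-1],None,fx=5,fy=5,interpolation=cv2.INTER_CUBIC))
```

```text
[[ 0.4957  0.044   0.0685]
 [ 0.5362 -0.0778  0.0685]
 [ 0.4427 -0.1022  0.0685]
 [ 0.4115  0.0196  0.0685]] [np.float64(0.08769053783210683), np.float64(0.12830732102715256), np.float64(0.0965836445717498), np.float64(0.1258137713509652)] [ 0.4715 -0.0291  0.0685]
yaw 15.354624523975561
[ 0.4737 -0.0313  0.1345] [282.3254 263.0192]
```

View pics/z_scene4.png

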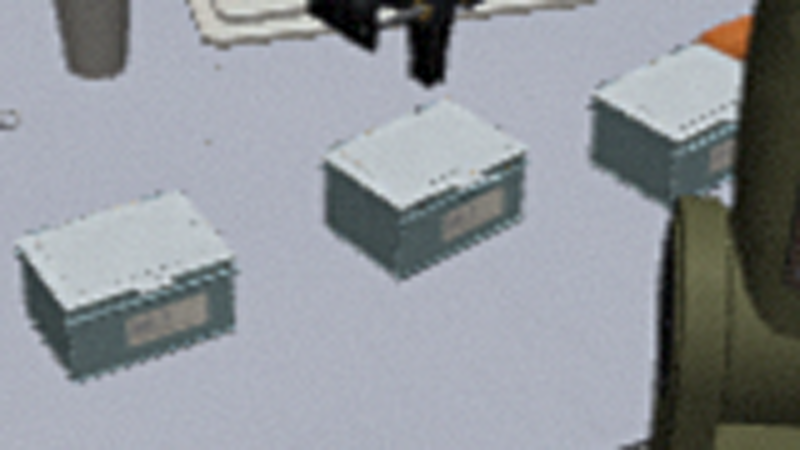

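The lid is shut and matches the other boxes. Its size measures about 92–97 × 127 mm and its centre about (0.472, -0.030). Next I lower to about 35 mm above it and hold.

Call:
drive_tool:
  increments: "-1 4 -1 0 255; 0 5 -1 0 255; 0 5 0 0 255; 0 5 0 0 255; 0 5 0 0 255; 0 4 0 0 255; 0 2 0 0 255; 0 0 0 0 255; 0 0 0 0 255; 0 0 0 0 255; 0 0 0 0 255; 0 0 0 0 255; 0 0 0 0 255; 0 0 0 0 255; 0 0 0 0 255; 0 0 0 0 255; 0 0 0 0 255; 0 0 0 0 255; 0 0 0 0 255; 0 0 0 0 255"

```text
time: 14.25
position: [0.4715, -0.0307, 0.1045]
tool_rot: [-1.311, 1.036, -1.036]
ft_force: [0.1, 0.4, 1.6]
grip_width: 0.006
```

Call:
drive_tool:
  increments: "0 0 0 0 255; 0 0 0 0 255; 0 0 0 0 255; 0 0 0 0 255; 0 0 0 0 255; 0 0 0 0 255; 0 0 0 0 255; 0 0 0 0 255; 0 0 0 0 255; 0 0 0 0 255; 0 0 0 0 255; 0 0 0 0 255; 0 0 0 0 255; 0 0 0 0 255; 0 0 0 0 255; 0 0 0 0 255"

```text
time: 16.25
position: [0.4715, -0.0308, 0.1045]
tool_rot: [-1.311, 1.036, -1.036]
ft_force: [-0.5, 0.1, 0.0]
grip_width: 0.004
```

```bash
python3 look.py 5
python3 - <<'E'
from h import *
import cv2
a,b,c=[cv2.cvtColor(load(k)["img"],cv2.COLOR_RGB2GRAY).astype(int) for k in("scene4","scene5","scene0")]
print("lid front strip diff 4-5:",np.abs(a-b)[183:215,244:286].mean(), "noise elsewhere",np.abs(a-b)[200:260,100:200].mean(),"box body 0-5",np.abs(c-b)[201:214,246:284].mean(),"neighbour/jar/peeler",np.abs(c-b)[195:265,80:235].mean())
E
```

```text
16.35 [ 0.4715 -0.0308  0.1045] [ 0.505  -0.3435 -0.0356] 0.003454509636890985
[[ 0.2313 -0.      0.9729]
 [-0.9729 -0.0001  0.2313]
 [ 0.0001 -1.     -0.0001]]
lid front strip diff 4-5: 2.6956845238095237 noise elsewhere 1.9253333333333333 box body 0-5 4.392712550607287 neighbour/jar/peeler 5.791981566820277
```

View pics/both5.png

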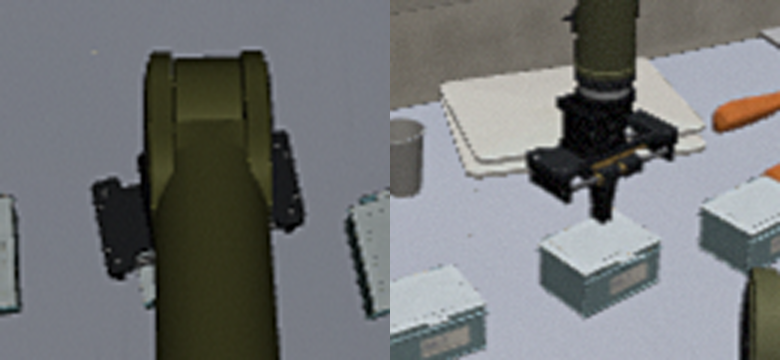

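View pics/scene5.png

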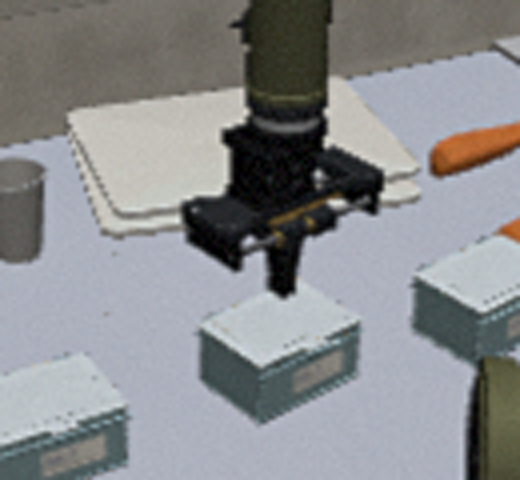

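The fingertips at (285,295) sit above the lid middle, and the lid is flat. The neighbour region differs more than expected from the first picture, so I'll check that before handing in.

Run:
```python
from h import *
import cv2
g=lambda k:cv2.cvtColor(load(k)["img"],cv2.COLOR_RGB2GRAY).astype(np.float32)
a,b=g("scene0"),g("scene5")
for n,(r0,r1,c0,c1) in dict(boxL=(195,240,180,232),jar=(228,268,138,170),peeler=(205,240,128,148),boxMbody=(190,220,240,290),boxR=(165,205,295,332)).items():
    A,B=a[r0:r1,c0:c1],b[r0:r1,c0:c1]
    print(n,"mean diff",np.abs(A-B).mean().round(2),"signed",(B-A).mean().round(2),"shift px",np.round(cv2.phaseCorrelate(A,B,cv2.createHanningWindow((c1-c0,r1-r0),cv2.CV_32F))[0],2))
h=np.hstack([cv2.resize(load(k)["img"][150:270,120:340,::-1],None,fx=1.8,fy=1.8) for k in("scene0","scene5")]);cv2.imwrite("pics/cmp.png",h)
```

```text
boxL mean diff 5.61 signed 5.54 shift px [0.1  0.51]
jar mean diff 5.44 signed 5.24 shift px [0.01 0.11]
peeler mean diff 4.69 signed 4.62 shift px [0.02 0.11]
boxMbody mean diff 10.93 signed 9.05 shift px [-0.1  -0.29]
boxR mean diff 14.0 signed -2.55 shift px [-0.27 -0.2 ]
```

View pics/cmp.png

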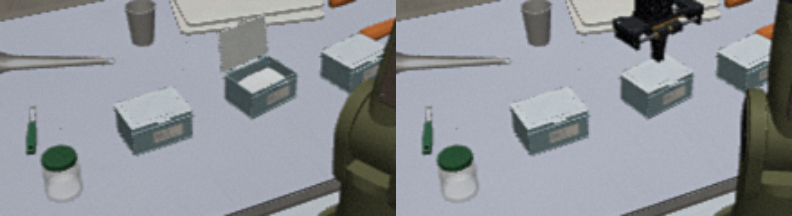

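That difference is only a uniform brightness change of about 5 counts, and nothing has moved. I'm handing the job in.

```bash
python3 -c "
from bench import workorder,ctrl
print(workorder.close_job()); s=ctrl.get_state();print(s['time'],s['position'],s['ft_force'])"
```

```text
the job is handed in; nothing more can be done
None
the job is handed in; nothing more can be done
```

The open box was the middle one of the three. I pushed its lid forward from behind with closed fingers at about 30 mm/s until it sank shut by itself. I then pointed down at the middle of the lid from about 35 mm above and held still for more than 3 s. I handed the job in still pointing, at about 16.4 s on the robot's clock.

**Checks that agreed:**
- **Lid:** it looks flat and shut, like its neighbours, and did not change over the last 4 to 5 s.
- **Forces:** the readings I took stayed below about 2 N.
- **Boxes and nearby things:** the jar, peeler and middle box shifted by less than about 0.3 px between the first and last scene pictures.

**Checks that were weaker or disagreed:**
- **Lid centre:** the two cameras put it about 7 mm apart. I aimed between them, at (0.4715, -0.031).
- **Left box:** it showed about 0.5 px of apparent shift. I put this down to the picture being slightly brighter overall, as the arm never came near that box.
- **Right box, spoon and carrot:** the right box was partly hidden by the arm, so I only checked its visible part, which looked unmoved. I did not check the spoon or carrot separately, but the arm stayed well above that side.

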